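# Shut the flip-top box and run a finger along its seal

## Robot

A 7-joint arm with a two-finger parallel gripper is mounted at the origin on the work surface. World frame = base frame: x ahead of the robot, y to its left, z up, the work surface at z = 0. Lengths are in mm, angles in rad, forces in N, time in s.
With the tool pointing down it reaches from about 400 to 875 mm from the base axis. Payload 4.4 kg.
Tool frame: the origin (TCP) lies at the very end of the fingers, on their centre line; the grasp point (between the pads) lies 19 mm behind it; y points along the fingers, x is the direction in which the jaws open and shut, and the axes are right-handed (so a half turn about y gives the same grasp; the last joint's range is limited). The gripper opens to 85 mm and grips with 20 to 120 N. Pads are 22 mm wide; open, the fingers measure 114 mm over their backs; the gripper's body (76 mm by 85 mm) begins 54 mm behind the grasp point. The pads swing forward as they close: fully open they stand 13 mm farther back than shut.
Start: joints at [1.214, 0.628, 0.038, 1.517, -0.027, 0.996, -0.02], TCP at [186.395, -622.716, 231.313] pointing down, gripper open.
Joint ranges: [-3.06, 3.06], [-0.37, 2.12], [-1.25, 1.32], [0.18, 2.47], [-1.1, 4.24], [0.23, 1.98], [-2.94, 2.94]. Speed limits (rad/s): [2.57, 2.57, 3.14, 3.14, 3.14, 3.14, 3.14].

## Interface

Orientations are given as [roll, pitch, yaw] about the fixed x, y, z axes, in that order (R = Rz(yaw) Ry(pitch) Rx(roll)).
In Python, from cell import readout, eyes, finish_job gives the robot as it stands. The module is installed in compiled form; this text tells all that it offers.
- The arm moves only by the tool apply_moves, never from a script. Its argument "commands" is a list that holds one entry, the list of rows, each a list of 6 numbers: the shift along the tool's x, y, z in units of 0.04 m (1.0 is 0.04 m), then the turn, a rotation vector about the tool's x, y, z in units of 5 degrees (1.0 is 5 degrees). A call has 1 to 8 rows; each row shifts and turns the pose as measured when the row begins, along the tool's axes as they then stand; what a row does not reach is not made up. A row lasts 1/12 s, in which the tool goes at most 41.7 mm and 7.16 degrees, less where a joint would pass 70% of its speed; a pose out of reach is approached as far as the arm can. A call with a number of a shift or a turn outside -1 to 1 is refused whole. A call with a gripper value outside its range is refused whole. "claw" is the finger opening in mm, from 0 to 85.4, set as the call begins (left out, the last holds). The fingers move at their own pace and stop on an object; the grip force is fixed at half the most. Time passes only in rows, so rows that do not move let the fingers close. It gives the time, the measured TCP pose, the force and the opening at its end, in the units of the state.
- readout.read_state(): the state, without advancing time (a new reading comes with each control period).
- eyes.get_image(name): name is "scene" or "top" or "wrist"; returns a dict with "image" (420x560x3 uint8, red, green, blue), "mtx" (3x3 intrinsics, pixels), "rvec" (rotation vector, rad) and "tvec" (3), from world to camera coordinates, as OpenCV has them. Camera axes: x right, y down, z forward; pixel columns grow to the right and rows downward; lengths in mm; the calibration is good to about 2 mm. A picture is of the moment at which its call begins. There is no depth.
- finish_job(): hands the job in, once; it reports no verdict.
The state is a dict: "clock": time; "qpos": joint angles; "qd": joint speeds; "tau": joint torques, N m; "eef_pos": TCP position; "tool_rot": TCP orientation; "force": force on the tool from outside, world axes, zero at the start; "torque": the same for the moment, N m; "width": finger opening in mm.
Only numpy, scipy, OpenCV 4.12 (cv2) and the standard library are available. Lean on these libraries where they do the work, as an engineer would, in place of code of your own. Each camera call takes 0.05 s, during which the arm holds its last target. There are 200 camera calls.

## Task

Push the lid of the yellow flip-top box shut with the fingertips, then press its seal down all the way along: run a fingertip lightly along the raised lip on the lid's front edge, in one pass from the end nearest the punch tin to the other end, touching it the whole way. Grip and lift nothing, press gently, leave the other things where they are, and finish with the lid fully shut and the hand clear.

Things in the scene. Friction and masses are not known exactly. Their poses are not given: they have to be found in the camera images.
- lid (a joint): Opening angle of the yellow box's lid in rad: 0 is fully shut, it starts ajar at 0.35 to 0.75. The hinge is stiff: the lid stays where it is left and takes about 1 N at its front edge to move; when shut it stays shut.
- lip: Raised lip, a straight yellow bar on top of the lid along its free front edge: 14 mm wide (x, towards the hinge), 180 mm long (y, the lid's whole width), 6 mm tall (z). Origin: centre of its underside, on the lid's top face, 103 mm from the hinge axis and 6 mm above it along the lid's normal. Turns with the lid; lid shut: z up, touching face 94 mm above the slab.
- lid_hinge (a point): Middle of the lid's hinge axis, along the box's far top edge, 82 mm above the slab; the lid swings about the y axis through it, its front edge rising as it opens. Frame turns with the lid like the lip's.
- pad: Foam pad 12 mm thick fixed to the slab, carrying the yellow box: 110 mm deep (x, front to hinge), 180 wide (y), 70 tall, with a 6 mm flat lid. Origin: centre of the pad's underside; x points to the hinge side, z up. The foam gives: pressed down, the box starts to sink at about 1.5 N, then 1 mm per further 1.5 N, at most 10 mm, and rises again when released.
- tin: The punch tin: aluminium tray 90 x 120 x 40 mm with a wooden block in which steel punches stand, up to 105 mm above the slab. Loose, origin centre of its underside. It stands to one side of the box or the other, 0.2 to 0.45 m from the box's middle, the mallet to the other side. Must stay where it is.
- mallet: Wooden mallet lying flat: head 65 x 105 x 64 mm centred 60 mm along its +x, handle 26 mm thick reaching to 137 mm along its -x. Loose, origin on the slab under it. Must stay where it is.
- tile: Ceramic tile coaster, 100 x 100 x 9 mm, lying in front of the box. Loose, origin centre of the underside. Must stay where it is.
- pie_plate: Aluminium pie plate, 150 mm across, 28 mm tall, behind the box. Loose, origin centre of the underside. Must stay where it is.
- mug: White mug, 80 mm across, 90 mm tall, behind the box on the right. Loose, origin centre of the underside. Must stay where it is.
- oil: Amber bottle, 52 mm across, 130 mm tall, behind the box on the left. Loose, origin centre of the underside. Must stay where it is.
- brush: Small brush with a handle, 160 mm long, lying in front of the box on the right. Loose. Must stay where it is.

How it is judged:
By the outcome, as a careful person would: the job done as asked, in the order asked, and still so for the second after the job is handed in, with the robot touching nothing.
It also fails if it takes over 42 s, if anything falls off the work surface, if the arm or the gripper's body presses on something with over 40 N, if the wrist force passes 120 N, or if a joint passes its speed limit or range.

## Working session

There is one attempt and no reset: what is moved stays moved. The work goes in short steps, Python scripts to look and compute and a tool call to move; the robot and the scene stay as the last step left them, time stands still between calls to the robot, and variables do not carry over. Pictures are saved under pics/ and viewed, about 8 in all and at most 12, crops included, and the job is handed in when it is done.

Besides the shell and the picture viewer there is one more tool, called after ">>>" as a command line: name --argument value ..., lists and objects as JSON in quotes. apply_moves: Moves the arm, as the interface text tells. Shifts and turns lie within -1 to 1; 1 stands for 0.04 m of shift or 5 degrees of turn. Its arguments: {"type":"object","properties":{"commands":{"type":"array"},"claw":{"type":"number"}},"required":["commands"]}

```bash
mkdir -p pics; python3 - <<'E'
from cell import readout, eyes
import cv2,pickle
s=readout.read_state(); print(s)
d={}
for n in("scene","top"):
    d[n]=eyes.get_image(n); cv2.imwrite(f"pics/{n}0.png",d[n]["image"][:,:,::-1]); print(n,d[n]["mtx"].tolist(),d[n]["rvec"],d[n]["tvec"])
pickle.dump(d,open("d0.pkl","wb"))
E
```

```text
{'clock': 0.0, 'qpos': array([ 1.21419318,  0.62935644,  0.0384428 ,  1.51839622, -0.02698894,
        0.99629691, -0.01998894]), 'qd': array([-1.22412981e-03,  3.27161721e-04, -6.26604126e-04,  1.27648202e-03,
       -1.65782268e-03,  1.11164470e-03,  7.62348161e-05]), 'tau': array([ 1.96914862e-04, -5.63403404e+01,  1.22618515e+00, -1.93448424e+01,
        1.09800347e-02,  1.05804973e-02, -6.58331629e-06]), 'eef_pos': array([ 186.20850305, -622.08736815,  230.37340512]), 'tool_rot': array([-1.57083285,  0.00193849, -1.27997745]), 'force': array([-0.36408742, -0.13831485,  0.42881261]), 'torque': array([-0.05588042, -0.03460208,  0.0799968 ]), 'width': 85.38626285760054}
scene [[533.7671448370169, 0.0, 282.7491790959308], [0.0, 533.7671448370169, 214.93738815053393], [0.0, 0.0, 1.0]] [ 2.2420243   0.78321936 -0.32070537] [-482.43483157 -219.21024704 1408.90997769]
top [[488.0980845185525, 0.0, 283.53979126833667], [0.0, 488.0980845185525, 219.88757159092452], [0.0, 0.0, 1.0]] [ 2.1366638  -2.15217395  0.18431394] [   4.12427409  595.33894345 1180.08380968]
```

View pics/scene0.png

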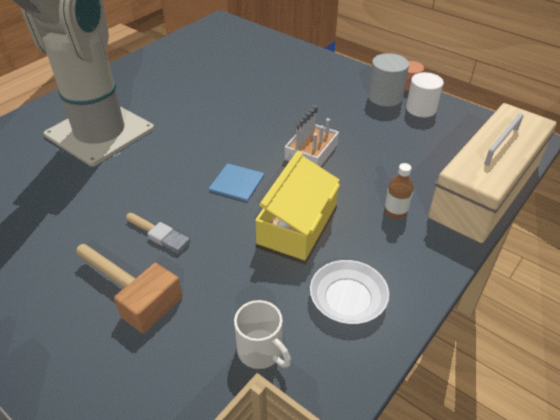

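View pics/top0.png

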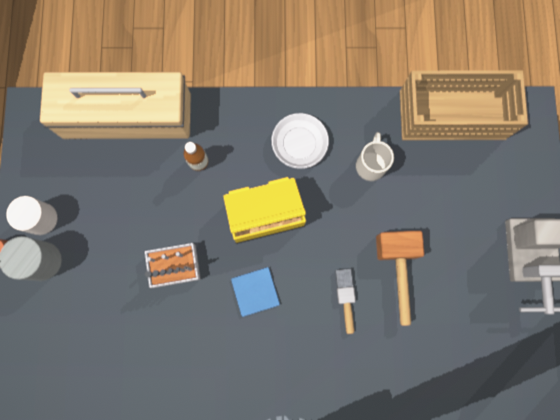

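The scene view shows the yellow box at about (298,210) with its lid ajar. In the top view it is at (265,208), with the tin on its left (+y) at (172,265), the mallet on the right, and the tile in front. I'll zoom in on the box.

```bash
python3 - <<'E'
import cv2,pickle,numpy as np
d=pickle.load(open("d0.pkl","rb"))
a=d["top"]["image"][165:255,210:320,::-1]; b=d["scene"]["image"][150:265,245:350,::-1]
a=cv2.resize(a,(440,360),interpolation=2); b=cv2.resize(b,None,fx=3.13,fy=3.13,interpolation=2)
c=np.zeros((360,800,3),np.uint8); c[:,:440]=a; h=min(360,b.shape[0]); c[:h,450:450+b.shape[1]]=b[:h]
cv2.imwrite("pics/crop.png",c)
E
```

```text
(no output)
```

View pics/crop.png

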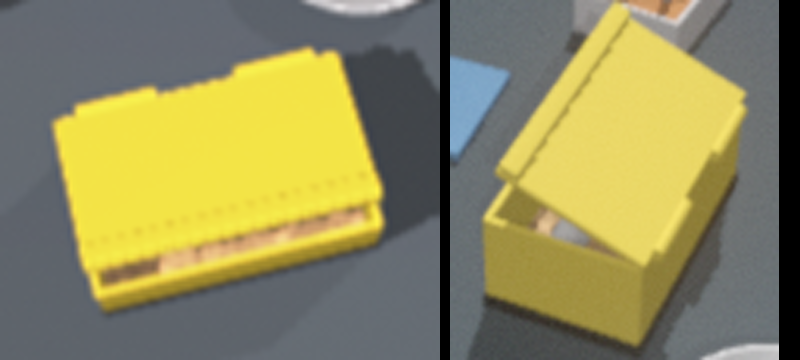

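```bash
cat > h.py <<'E'
import cv2,numpy as np,pickle
def cam(c):
    R=cv2.Rodrigues(np.array(c["rvec"]))[0]; t=np.array(c["tvec"]).reshape(3); return np.array(c["mtx"]),R,t
def ray(c,p):
    K,R,t=cam(c); v=R.T@np.linalg.solve(K,[p[0],p[1],1]); return -R.T@t,v/np.linalg.norm(v)
def onz(c,p,z):
    o,v=ray(c,p); return o+v*(z-o[2])/v[2]
def proj(c,P):
    return cv2.projectPoints(np.array(P,float).reshape(-1,3),np.array(c["rvec"]),np.array(c["tvec"]),np.array(c["mtx"]),None)[0].reshape(-1,2)
def tri(c1,p1,c2,p2):
    o1,v1=ray(c1,p1);o2,v2=ray(c2,p2)
    A=np.c_[v1,-v2]; s=np.linalg.lstsq(A,o2-o1,rcond=None)[0]
    a,b=o1+s[0]*v1,o2+s[1]*v2; return (a+b)/2,np.linalg.norm(a-b)
E
python3 - <<'E'
from h import *
d=pickle.load(open("d0.pkl","rb")); T,S=d["top"],d["scene"]
np.set_printoptions(precision=1,suppress=True)
print("cams",ray(T,(280,210))[0],ray(S,(280,210))[0])
print("hinge top L,R",onz(T,(223.75,195.5),84),onz(T,(294.5,178.75),84))
print("hinge scene L,R",onz(S,(339.2,181),84),onz(S,(308.9,234.7),84))
print("scene front right rim",onz(S,(256.8,219.6),82),"bottom",onz(S,(256.8,244.2),12),onz(S,(305.7,260.2),12))
print("top front bottom L,R",onz(T,(235.5,242),12),onz(T,(305,225.5),12))
print("hinge tri",tri(T,(223.75,195.5),S,(339.2,181)),tri(T,(294.5,178.75),S,(308.9,234.7)))
print("lip tri",tri(T,(232.5,231.2),S,(299.3,152.6)),tri(T,(305.2,215),S,(261,205)))
print("tin",onz(T,(172,265),40))
E
```

```text
cams [ 401.2   16.  1259.3] [1092.7 -607.7  838.2]
hinge top L,R [651.  146.6  84. ] [692.3 -27.6  84. ]
hinge scene L,R [652.9 147.5  84. ] [695.8 -20.2  84. ]
scene front right rim [589.1 -50.4  82. ] bottom [589.3 -53.8  12. ] [694.9 -25.2  12. ]
top front bottom L,R [544.3 123.1  12. ] [586. -56.  12.]
hinge tri (array([651.9, 147.3,  83.3]), np.float64(1.9271593884312221)) (array([694.6, -25. ,  86.3]), np.float64(7.535222703845159))
lip tri (array([558.7, 122.5, 129.3]), np.float64(6.697655603409265)) (array([596.3, -48.4, 124.6]), np.float64(5.401751214238151))
tin [484.7 278.   40. ]
```

The hinge middle is at about (672,59) with box yaw about 13.4°. Once shut, the lip should run from (551,123) to (592,-52). The tin is on +y, so the sweep goes from +y to -y. I'll swing over to the box at height, with the fingers shut.

>>> apply_moves --commands '[[[0,0,0.98,0,-0.7,0],[0,0,0.98,0,-0.7,0],[0,0,0.98,0,-0.7,0],[0,0,0.98,0,-0.7,0],[0,0,0.98,0,-0.7,0],[0,0,0.98,0,-0.7,0],[0,0,0.98,0,-0.7,0],[0,0,0.98,0,-0.7,0]]]' --claw 0

```text
clock: 0.77
eef_pos: [452.9, -475.2, 223.5]
tool_rot: [-1.581, 0.01, -0.795]
force: [0.4, -0.5, 0.2]
width: -0.1
```

>>> apply_moves --commands '[[[0,0,0.98,0,-0.7,0],[0,0,0.98,0,-0.7,0],[0,0,0.98,0,-0.7,0],[0,0,0.98,0,-0.7,0],[0,0,0.98,0,-0.7,0],[0,0,0.98,0,-0.7,0],[0,0,0.98,0,-0.7,0],[0,0,0.98,0,-0.7,0]]]'

```text
clock: 1.43
eef_pos: [628.8, -201.4, 216.5]
tool_rot: [-1.574, 0.017, -0.282]
force: [1.3, 0.1, 0.5]
width: -0.3
```

>>> apply_moves --commands '[[[-0.32,0,0.83,0,-0.85,0],[-0.25,0,0.85,0,-0.85,0],[-0.2,0,0.86,0,-0.85,0],[-0.13,0,0.87,0,-0.85,0],[-0.07,0,0.87,0,-0.85,0],[0,0,0.87,0,-0.85,0],[0.05,0,0.87,0,-0.85,0],[0,0,0,0,0,0]]]'

```text
clock: 2.1
eef_pos: [601.1, 68.8, 214.1]
tool_rot: [-1.555, 0.017, 0.281]
force: [0.9, 1.6, -0.0]
width: 0.2
```

```bash
python3 - <<'E'
from cell import readout
s=readout.read_state(); print(s["eef_pos"],s["tool_rot"],s["force"],s["torque"])
E
```

```text
[601.1170853   68.7500756  214.12665916] [-1.55463376  0.01690038  0.28148587] [ 0.92675448  1.61581843 -0.04174138] [ 0.07337282 -0.04031826  0.05477303]
```

>>> apply_moves --commands '[[[-0.12,0.3,-0.32,-0.1,0.27,-0.1],[-0.12,0.5,-0.32,-0.09,0.27,-0.09],[0,0.5,0,0,0,0],[0,0.4,0,0,0,0],[0,0.1,0,0,0,0],[0,0,0,0,0,0]]]'

```text
clock: 2.6
eef_pos: [597.3, 46.2, 139.0]
tool_rot: [-1.57, -0.0, 0.24]
force: [0.1, 0.6, 1.0]
width: -0.3
```

```bash
python3 - <<'E'
from cell import readout,eyes
from h import *
s=readout.read_state(); print(s["eef_pos"],s["tool_rot"],s["force"],s["torque"])
d={n:eyes.get_image(n) for n in("scene","top")}
a=d["top"]["image"][155:265,205:325,::-1]; b=d["scene"]["image"][140:265,235:360,::-1]
a=cv2.resize(a,(400,366),interpolation=2); b=cv2.resize(b,(390,390),interpolation=2)
c=np.zeros((390,800,3),np.uint8); c[:366,:400]=a; c[:,410:]=b
cv2.imwrite("pics/c2.png",c)
E
```

```text
[597.28642503  46.21959736 139.04559807] [-1.57005724e+00 -2.44616131e-04  2.40460358e-01] [0.11814666 0.56258185 0.9921882 ] [-0.0075811  -0.05087276 -0.02718539]
```

View pics/c2.png

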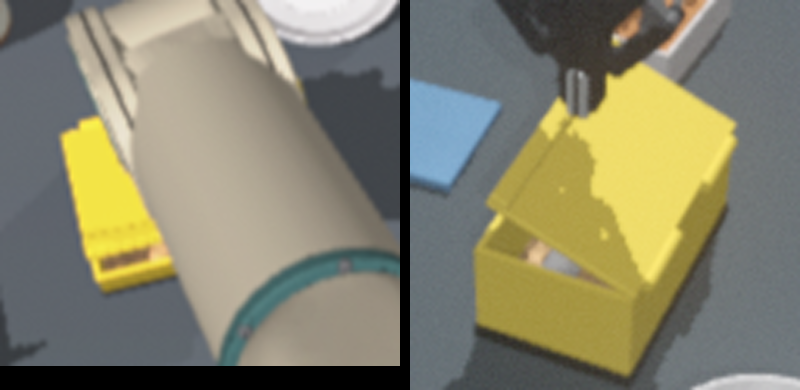

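The scene view shows the closed fingers above the lid, just behind the lip. I'll push down gently.

>>> apply_moves --commands '[[[0,0.15,0,0,0,0],[0,0.15,0,0,0,0],[0,0.15,0,0,0,0],[0,0.12,0,0,0,0],[0,0.1,0,0,0,0],[0,0.1,0,0,0,0],[0,0.1,0,0,0,0],[0,0.1,0,0,0,0]]]'

```text
clock: 3.37
eef_pos: [601.6, 47.0, 102.1]
tool_rot: [-1.571, -0.01, 0.24]
force: [-0.5, -0.1, 0.3]
width: 0.1
```

>>> apply_moves --commands '[[[0,0.05,0,0,0,0],[0,0.05,0,0,0,0],[0,0.05,0,0,0,0],[0,0,0,0,0,0]]]'

```text
clock: 3.7
eef_pos: [601.0, 46.9, 94.3]
tool_rot: [-1.571, -0.008, 0.24]
force: [-0.1, -0.0, -0.7]
width: -0.5
```

>>> apply_moves --commands '[[[0,0.05,0,0,0,0],[0,0.05,0,0,0,0],[0,0,0,0,0,0]]]'

```text
clock: 3.95
eef_pos: [601.2, 47.0, 90.1]
tool_rot: [-1.571, -0.009, 0.24]
force: [-0.1, -0.3, 0.6]
width: 0.1
```

>>> apply_moves --commands '[[[0,0.03,0,0,0,0],[0,0.03,0,0,0,0],[0,0,0,0,0,0]]]'

```text
clock: 4.2
eef_pos: [601.4, 47.0, 87.8]
tool_rot: [-1.571, -0.009, 0.24]
force: [-0.1, 0.5, 1.7]
width: -0.2
```

>>> apply_moves --commands '[[[0,0.04,0,0,0,0],[0,0.02,0,0,0,0],[0,0,0,0,0,0]]]'

```text
clock: 4.45
eef_pos: [601.4, 47.1, 86.2]
tool_rot: [-1.571, -0.01, 0.24]
force: [-0.6, 0.1, 4.1]
width: 0.2
```

```bash
python3 - <<'E'
from cell import readout,eyes
from h import *
f=[]
for i in range(6):
    d=eyes.get_image("scene"); s=readout.read_state(); f.append(s["force"])
print(s["eef_pos"],np.mean(f,0),np.std(f,0))
b=d["image"][140:265,235:360,::-1]; w=eyes.get_image("wrist")["image"][:,:,::-1]
c=np.zeros((390,800,3),np.uint8); c[:,:390]=cv2.resize(b,(390,390),interpolation=2); c[:300,400:]=cv2.resize(w,(400,300))
cv2.imwrite("pics/c3.png",c)
E
```

```text
[601.4382105   47.03707299  86.07474211] [-1.48410602  0.21639954  4.16863673] [0.3977303  0.49872326 0.62262465]
```

View pics/c3.png

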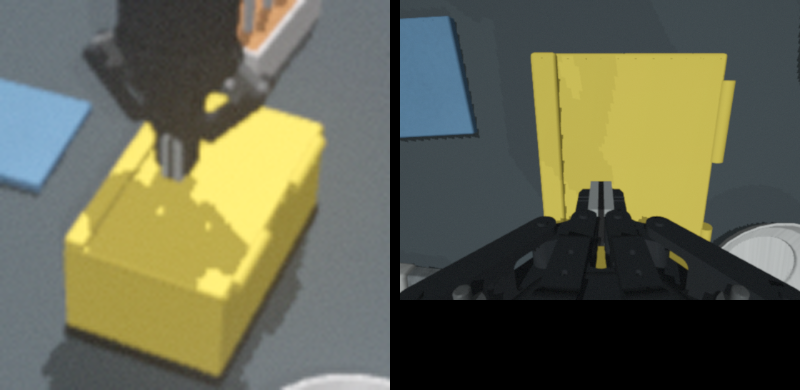

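The lid is down: 4.2 N at z=86.1 matches the foam model with the lid top at 88. The wrist view shows the lip on the left, with its far end near full-resolution (186–221, 74). I'll lift straight up and measure the lip from close.

>>> apply_moves --commands '[[[0,-0.3,0,0,0,0],[0,-0.7,0,0,0,0],[0,-0.4,0.5,0,0,0],[0,0,0.4,0,0,-0.1],[0,0,0,0,0,0],[0,0,0,0,0,0]]]'

```text
clock: 5.3
eef_pos: [593.5, 81.6, 145.4]
tool_rot: [-1.571, -0.02, 0.238]
force: [-0.3, -0.4, -0.5]
width: -0.0
```

```bash
python3 - <<'E'
from cell import readout,eyes
from h import *
s=readout.read_state(); print(s["eef_pos"],s["tool_rot"],s["force"])
d={n:eyes.get_image(n) for n in("scene","wrist","top")}; pickle.dump(d,open("d1.pkl","wb"))
c=np.zeros((420,800,3),np.uint8); c[:,:560]=d["wrist"]["image"][:,:,::-1]; c[:240,560:]=cv2.resize(d["scene"]["image"][145:265,240:360,::-1],(240,240),interpolation=2)
cv2.imwrite("pics/c4.png",c)
E
```

```text
[593.53796273  81.5879151  145.41656086] [-1.57104082 -0.02000773  0.23785702] [-0.33320628 -0.42263692 -0.50540561]
```

View pics/c4.png

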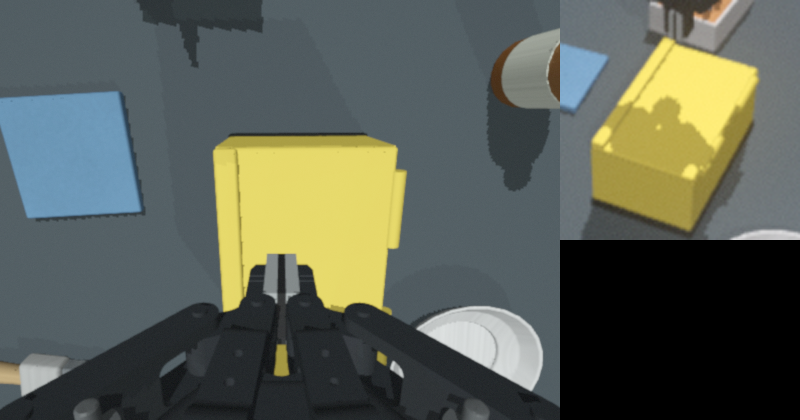

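```bash
python3 - <<'E'
from h import *
np.set_printoptions(precision=1,suppress=True)
d=pickle.load(open("d1.pkl","rb")); W,S=d["wrist"],d["scene"]
P=[onz(W,p,94) for p in((215,150),(238,150),(222,305),(242,305))]
print(np.array(P)); 
for a,b in((0,2),(1,3)): v=P[a]-P[b]; print(np.degrees(np.arctan2(-v[0],v[1])))
print("scene lip ends outer L,R",onz(S,(240+105/2,145+40/2),94),onz(S,(240+33/2,145+141/2),94))
y=np.radians(13.4);h=np.array([672,59]);x=np.array([np.cos(y),np.sin(y)]);l=np.array([-x[1],x[0]])
for e in(90,-90):
    for k in(-110,-96): print(h+k*x+e*l, proj(W,[*(h+k*x+e*l),94]),proj(S,[*(h+k*x+e*l),94]))
g=cv2.cvtColor(W["image"],cv2.COLOR_RGB2GRAY)
for r in(165,200,230,290): print(r,g[r,210:250])
E
```

```text
[[544.9 121.9  94. ]
 [557.7 125.   94. ]
 [567.6  22.3  94. ]
 [580.5  25.2  94. ]]
12.852516056587639
12.89478658679127
scene lip ends outer L,R [549.  117.7  94. ] [589.2 -50.9  94. ]
[544.1 121.1] [[213.4 151.2]] [[291.7 163.3]]
[557.8 124.3] [[237.9 151.2]] [[297.5 165.1]]
[585.9 -54. ] [[227.3 398.2]] [[254.2 215.6]]
[599.5 -50.8] [[246.4 397.9]] [[260.5 217.8]]
165 [ 87  88  91 115 168 199 207 210 209 209 209 207 205 204 204 204 204 208
 208 208 208 209 209 207 201 185 165 139 145 184 207 209 209 208 208 209
 209 208 208 209]
200 [ 88  88  89  87  89 109 168 198 206 209 209 209 209 209 209 208 209 208
 208 208 208 209 208 207 207 204 195 178 152 138 180 206 209 209 209 209
 209 209 210 209]
230 [ 86  90  89  89  87  88  89 113 167 200 206 209 208 209 208 210 208 209
 208 209 208 208 208 208 208 208 206 201 184 163 155 187 206 208 208 209
 208 209 209 208]
290 [ 95  94  93  95  94  94  95  94  94  91  92 116 168 199 207 208 209 209
 208 208 208 208 208 208 207 207 207 208 207 205 196 179 153 143 180 191
 151  69  38  41]
```

Wrist and scene views agree with the earlier box estimate to about 1 mm (the scene's left-end pick is coarser, roughly 4 mm off). The lid is still shut. Next I'll move above the tin-side end of the lip.

>>> apply_moves --commands '[[[-0.25,0,0.4,0,0,0.1],[-0.25,0,0.4,0,0,0.1],[-0.25,0,0.3,0,0.02,0.03],[0,0.4,0,0,0,0],[0,0.4,0,0,0,0],[0,0,0,0,0,0],[0,0,0,0,0,0]]]'

```text
clock: 6.03
eef_pos: [552.9, 108.9, 107.7]
tool_rot: [-1.575, 0.009, 0.224]
force: [-0.9, -1.2, 0.3]
width: -0.4
```

>>> apply_moves --commands '[[[0.04,0,0.2,0.03,-0.02,-0.1],[0,0,0.1,0,0,0],[0,0.1,0,0,0,0],[0,0.08,0,0,0,0],[0,0,0,0,0,0]]]'

```text
clock: 6.45
eef_pos: [553.6, 120.8, 101.4]
tool_rot: [-1.573, -0.003, 0.223]
force: [0.0, -0.4, 1.2]
width: -0.6
```

>>> apply_moves --commands '[[[-0.05,0.06,0,0,0,0],[0,0.06,0,0,0,0],[0,0.04,0,0,0,0],[0,0.03,0,0,0,0],[0,0,0,0,0,0]]]'

```text
clock: 6.87
eef_pos: [552.0, 120.0, 93.6]
tool_rot: [-1.573, -0.004, 0.222]
force: [-0.5, -0.6, 2.6]
width: 0.1
```

>>> apply_moves --commands '[[[0,0.02,0,0,0,0],[0,0,-0.06,0,0,0],[0,0,-0.08,0,0,0],[0,0,-0.08,0,0,0]]]'

```text
clock: 7.2
eef_pos: [554.3, 113.7, 93.7]
tool_rot: [-1.57, -0.006, 0.225]
force: [-1.1, 1.4, 1.7]
width: -0.4
```

>>> apply_moves --commands '[[[0,0.03,-0.08,0,0,0],[0,0.01,-0.1,0,0,0],[0,0.01,-0.1,0,0,0],[0,0,-0.1,0,0,0]]]'

```text
clock: 7.53
eef_pos: [558.9, 99.6, 92.4]
tool_rot: [-1.568, -0.009, 0.226]
force: [-1.8, 1.8, 3.4]
width: 0.2
```

>>> apply_moves --commands '[[[-0.03,0,-0.1,0,0,0.05],[-0.02,0,-0.1,0,0,0.03],[-0.01,0,-0.1,0,0,0],[-0.01,0,-0.1,0,0,0],[-0.01,0,-0.1,0,0,0]]]'

```text
clock: 7.95
eef_pos: [561.5, 77.3, 92.7]
tool_rot: [-1.567, -0.004, 0.225]
force: [-0.8, 2.5, 3.0]
width: 0.1
```

>>> apply_moves --commands '[[[0,0.005,-0.1,0,0,0],[0,0,-0.1,0,0,0],[0,0.005,-0.1,0,0,0],[0,0,-0.1,0,0,0],[0,0.005,-0.1,0,0,0],[-0.01,0,-0.1,0,0,0]]]'

```text
clock: 8.45
eef_pos: [566.7, 51.8, 92.1]
tool_rot: [-1.567, -0.004, 0.225]
force: [-1.4, 3.2, 4.1]
width: -0.1
```

>>> apply_moves --commands '[[[0.02,-0.01,-0.1,0,0,0],[0.01,0,-0.1,0,0,0],[0,0,-0.1,0,0,0],[0,0,-0.1,0,0,0],[0,0,-0.1,0,0,0],[0,0,-0.1,0,0,0]]]'

```text
clock: 8.95
eef_pos: [573.3, 25.9, 92.3]
tool_rot: [-1.567, -0.003, 0.225]
force: [-0.1, 3.0, 4.5]
width: 0.0
```

>>> apply_moves --commands '[[[0.01,-0.01,-0.1,0,0,0],[0,0,-0.1,0,0,0],[0.01,0,-0.1,0,0,0],[0,0,-0.1,0,0,0],[0,0,-0.1,0,0,0],[0,0,-0.1,0,0,0]]]'

```text
clock: 9.45
eef_pos: [579.7, -0.2, 92.4]
tool_rot: [-1.567, -0.002, 0.225]
force: [0.3, 2.4, 3.9]
width: -0.2
```

>>> apply_moves --commands '[[[0.01,-0.01,-0.1,0,0,0],[0,0,-0.1,0,0,0],[0.01,0,-0.1,0,0,0],[0,0,-0.1,0,0,0],[0,0,-0.1,0,0,0],[0,0,-0.1,0,0,0]]]'

```text
clock: 9.95
eef_pos: [586.2, -26.4, 92.5]
tool_rot: [-1.567, -0.001, 0.225]
force: [-0.7, 3.0, 3.4]
width: 0.3
```

>>> apply_moves --commands '[[[0.01,0,-0.1,0,0,0],[0,0,-0.1,0,0,0],[0.01,0,-0.1,0,0,0],[0,0,-0.1,0,0,0],[0,0,-0.1,0,0,0],[0,0,-0.06,0,0,0]]]'

```text
clock: 10.45
eef_pos: [592.5, -50.8, 92.4]
tool_rot: [-1.567, -0.0, 0.224]
force: [-0.7, 3.1, 3.4]
width: -0.0
```

>>> apply_moves --commands '[[[0,0,-0.06,0,0,0],[0,0,0,0,0,0]]]'

```text
clock: 10.62
eef_pos: [593.2, -54.3, 92.4]
tool_rot: [-1.568, -0.0, 0.223]
force: [-0.5, 0.8, 3.3]
width: -0.0
```

>>> apply_moves --commands '[[[0,-0.1,0,0,0,0],[0,-0.3,0,0,0,0],[0,-0.6,0,0,0,0],[0,-0.9,0,0,0,0],[0,-0.9,-0.4,0,0,0],[0,-0.6,-0.9,0,0,0],[0,0,-0.9,0,0,0],[0,0,-0.9,0,0,0]]]'

```text
clock: 11.28
eef_pos: [618.3, -172.7, 237.2]
tool_rot: [-1.568, 0.009, 0.24]
force: [0.2, 0.6, 0.0]
width: 0.0
```

>>> apply_moves --commands '[[[0,0,-0.9,0,0,0],[0,0,-0.5,0,0,0],[0,0,0,0,0,0],[0,0,0,0,0,0]]]'

```text
clock: 11.62
eef_pos: [630.3, -244.9, 241.4]
tool_rot: [-1.58, 0.009, 0.225]
force: [0.8, 0.8, 0.1]
width: 0.2
```

```bash
python3 - <<'E'
from cell import readout,eyes
from h import *
s=readout.read_state(); print(s["clock"],s["eef_pos"],s["force"])
d0=pickle.load(open("d0.pkl","rb"));d={n:eyes.get_image(n) for n in("scene","top")}
c=np.zeros((420,800,3),np.uint8)
c[:300,:400]=cv2.resize(d["scene"]["image"],(400,300))[:,:,::-1]
c[:300,400:]=cv2.resize(d["top"]["image"],(400,300))[:,:,::-1]
c[300:420,:240]=cv2.resize(d["scene"]["image"][150:270,230:350],(240,120))[:,:,::-1]
cv2.imwrite("pics/c5.png",c)
S1=pickle.load(open("d1.pkl","rb"))["scene"]["image"].astype(int);
df=np.abs(S1-d["scene"]["image"]).max(2)
for n,(u,v) in dict(tin=(312,143),tile=(237,182),bottle=(399,195),plate=(349,293),mug=(262,335),brush=(158,233),mallet=(135,285)).items():
    a=np.abs(d0["scene"]["image"].astype(int)-d["scene"]["image"]).max(2)[v-25:v+25,u-25:u+25]; print(n,(a>60).mean())
E
```

```text
11.6167 [ 630.28421923 -244.9353601   241.44280674] [0.83145417 0.83251085 0.08595882]
tin 0.104
tile 0.0308
bottle 0.0
plate 0.0
mug 0.0
brush 0.0092
mallet 0.0
```

View pics/c5.png

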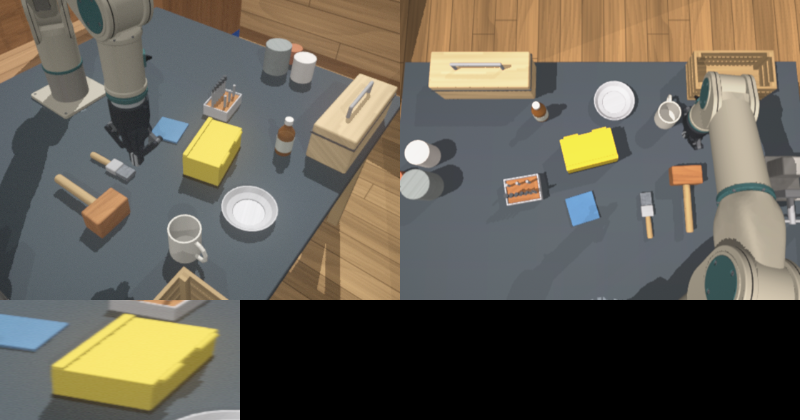

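The lid is flat and shut, and the hand is clear. The 10% tin difference is probably the lid's old raised corner falling in that window. I'll check the tin and tile in the top view, then hand in.

```bash
python3 - <<'E'
from cell import eyes,finish_job,readout
from h import *
a=pickle.load(open("d0.pkl","rb"))["top"]["image"].astype(int); b=eyes.get_image("top")["image"]
df=np.abs(a-b).max(2)>60
t=df[238:292,142:202].mean(); l=df[265:320,228:284].mean(); print(t,l)
if max(t,l)<.02: print(finish_job())
E
```

```text
0.0 0.0
the job is handed in; nothing more can be done
None
```

The lid is shut and its seal pressed. I handed the job in at about 12 s; no verdict is reported.

- **Closing the lid:** I pushed it down with the closed fingertips just behind the lip. The last push read about 4 N, with the box about 2 mm into the foam.
- **Pressing the seal:** I ran the fingertips along the lip in one pass, from the punch-tin (+y) end to the other. The downward force was 1.7–4.5 N at every reading. The fingertips stayed at or below the lip's 94 mm height (92.1–93.7 mm), so they were touching it, and overlapped both ends. I read force and height only between moves, not continuously.
- **Last checks:** The final images show the lid flat and the hand well clear. In the scene camera the tin area differed by 10% and the tile by 3%. I put the tin's figure down to the raised lid's old position falling in its window, and did not trace the tile's. The top view showed no change for either. The bottle, plate, mug and mallet showed no change, and the brush differed by under 1% in the scene view only.

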